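Hold a flap hinge leaf in its bracket, knuckle holes in line

TASK

Pick up the loose green hinge leaf and offer it up to the empty bracket on the flap spar: its knuckle between the bracket's two knuckles, with the three holes in line so that a colleague could push the 6 mm hinge pin straight through. Finish while still holding it there, steady in the gripper and pressing no more than lightly on the bracket; do not let go. Leave the other things on the bench where they are, and do not ram the leaf into the bracket.

Things in the scene. Friction and masses are not known exactly. Their poses are not given: they have to be found in the camera images.
- leaf: Loose green hinge leaf, about 0.2 kg, flat on the bench. Origin: centre of its underside, z up, x towards its knuckle. Base plate x -40 to +22, y +-25 mm, 8 mm thick; in front a knuckle: tube 20 mm outside, 24 mm long along y, 9 mm hole, axis at x +40, z +10 mm (nose at x +50). On the plate an upright rib along x, 12 mm thick, x -35 to +10, top at z 46 mm: pinch it across y from above.
- leaf_eye (a point): Centre of the hole of the loose leaf's knuckle; axes as the leaf's, so y is the hole's axis. 10 mm above the leaf's underside.
- leaf_rib (a point): Grip point on the loose leaf's rib: x -12.5, y 0, z 30 mm in the leaf's frame; axes as the leaf's. The rib is 12 mm thick along y.
- bracket: Empty bracket: steel-grey block 40 x 70 x 40 mm fixed on the spar, front face (x -20) flush with the spar's front. Origin: centre of its underside, 70 mm above the bench; x away from the robot, square to the spar. From the front face two knuckles stick out to the robot: tubes 20 mm outside, 18 mm long along y, 9 mm holes, 29 mm free between them; the leaf's knuckle goes in between.
- bracket_eye (a point): Middle of the gap between the empty bracket's knuckles, on their hole axis: 90 mm above the bench, 10.5 mm in front of the block's front face (a leaf knuckle touching the face is 0.5 to 1 mm too far). Axes as the bracket's, y is the hole axis. Below it there is only the bench.
- spar: The green flap spar fixed on the bench, 112 x 400 x 70 mm, white rear edge. Origin: centre of the underside of its green part (front face at x -50, y +-200 mm); three thin green ribs at y 0 and +-185 mm rise 35 mm above the top, behind the brackets' front faces (x -3 to +47).
- fitted: The other bracket, about 190 mm along the spar from the empty one and like it, but with a green leaf already in it on a pin with a red head; that leaf reaches 80 mm from the hole axis towards the robot (underside 80 mm, rib top 126 mm above the bench). Origin: centre of the block's underside. Fixed; not part of the work.
- tray: Fixed blue open tray, 110 x 100 x 25 mm, with two hinge pins. Origin: centre of its underside. It lies on the side of the bench where the leaf does not.
- pin0: Hinge pin in the tray, 6 mm thick, 70 mm long. Leave it.
- pin1: The other hinge pin in the tray. Leave it.
- tape: Yellow roll of tape lying flat, 90 mm across, 22 mm high, origin at the centre of its underside. Leave it.
- driver: Screwdriver with a red handle, lying. Leave it.
- primer: White primer jar with a green lid, 72 mm across, 110 mm high, origin under its centre. Leave it.
- cup: Grey cup, 72 mm across, 80 mm high, origin under its centre. Leave it.
There are look-alikes about, which are no part of the job. What is shaped like the leaf but purple, red or turquoise is not meant.

How it is judged:
By the outcome, as a careful person would: the job done as asked, in the order asked, and still so for the second after the job is handed in, while the arm keeps its last pose, push and grip.
It also fails if it takes over 37 s, if anything falls off the work surface, if the arm or the gripper's body presses on something with over 40 N, if the wrist force passes 120 N, or if a joint passes its speed limit or range.

ROBOT

A 6-joint arm with a two-finger parallel gripper is mounted at the origin on the work surface. World frame = base frame: x ahead of the robot, y to its left, z up, the work surface at z = 0. Lengths are in m, angles in rad, forces in N, time in s.
With the tool pointing down it reaches from about 0.325 to 0.9 m from the base axis. Payload 6.1 kg.
Tool frame: the origin (TCP) lies at the very end of the fingers, on their centre line; the grasp point (between the pads) lies 19 mm behind it (ctrl.grip_depth is the distance from the TCP to the grasp point, in m); z points along the fingers, y is the line along which they close (so a half turn about z gives the same grasp; the last joint's range is limited). The gripper opens to 87 mm and grips with 3 to 60 N. Pads are 19 mm wide; open, the fingers measure 117 mm over their backs; the gripper's body (75 mm by 190 mm) begins 51 mm behind the grasp point.
Start: joints at [1.16, 0.22, 1.526, -0, 1.395, -0.126], TCP at [0.176, 0.6, 0.223] pointing down, gripper open.
Joint ranges: [-2.98, 2.98], [-0.91, 2.08], [0.09, 2.57], [-1.24, 4.39], [0.2, 2.65], [-2.68, 2.68]. Speed limits (rad/s): [2.57, 2.57, 3.01, 3.14, 3.14, 3.14].

INTERFACE

Orientations are given as a unit quaternion [x, y, z, w].
In Python, from bench import ctrl gives the robot as it stands. The module is installed in compiled form; this text tells all that it offers.
- The arm moves only by the tool move_arm, never from a script. Its argument "deltas" is a list of rows, each an object with "translation": the shift along the world's x, y, z scaled (see below), a list of three; "turn": the turn about the world's z scaled (see below). A call has 1 to 8 rows; each row is the pose to reach, as a shift and turn from the pose commanded when the call began, turning the shorter way round; what a row does not reach only later rows make up. The controller multiplies each number of a shift by 50 cm and each number of a turn by pi rad. A row lasts 1/8 s, in which the tool goes at most 62.5 mm and 10.7 degrees, less where a joint would pass 70% of its speed; a pose out of reach is approached as far as the arm can. A call with a number of a shift or a turn outside -1 to 1 is refused whole. A call with a gripper value outside its range is refused whole. "grip" is the opening, from 0 (shut) to 1 (fully open), set as the call begins (left out, the last holds). The fingers move at their own pace and stop on an object; "squeeze" is the grip in N (left out, the last holds). Time passes only in rows, so rows that repeat a pose let the fingers close. It gives the time, the measured TCP pose, the force, the opening and the grip force at its end, in the units of the state.
- ctrl.observe(): the state, without advancing time (a new reading comes with each control period).
- ctrl.read_camera(name): name is "side" or "top" or "wrist"; returns a dict with "color" (480x640x3 uint8, red, green, blue), "fx", "fy", "cx", "cy" (pixels), "extrinsics" (4x4, takes a point from world to camera coordinates); the wrist camera has in their place "mount" (4x4, takes a point from camera to tool coordinates, whose origin is the TCP and whose axes are the flange's). Camera axes: x right, y up, looking along -z (the intrinsics and any distortion apply to the point x, -y, -z); pixel columns grow to the right and rows downward; lengths in m; the calibration is good to about 2 mm. A picture is of the moment at which its call begins: read the wrist's pose just before it. There is no depth.
- ctrl.hand_in(): hands the job in; it is judged then, once.
The state is a dict: "time": time; "qpos": joint angles; "joint_velocities": joint speeds; "effort": joint torques, N m; "tcp_pos": TCP position; "tcp_rot": TCP orientation; "contact_force": force on the tool from outside, world axes, zero at the start; "torque": the same for the moment, N m; "gripper_width": finger opening in m; "grip_force": force on a finger pad.
Only numpy, scipy, OpenCV 4.12 (cv2) and the standard library are available. Lean on these libraries where they do the work, as an engineer would, in place of code of your own. Each camera call takes 0.05 s, during which the arm holds its last target. There are 200 camera calls.

## Working session

There is one attempt and no reset: what is moved stays moved. The work goes in short steps, Python scripts to look and compute and a tool call to move; the robot and the scene stay as the last step left them, time stands still between calls to the robot, and variables do not carry over. Pictures are saved under pics/ and viewed, at most 13 in all, crops included, and the job is handed in when it is done.

Besides the shell and the picture viewer there is one more tool, called after ">>>" as a command line: name --argument value ..., lists and objects as JSON in quotes. move_arm: Moves the arm, as the interface text tells. Its arguments: {"type":"object","properties":{"deltas":{"type":"array","items":{"type":"object","properties":{"translation":{"type":"array","items":{"type":"number","minimum":-1,"maximum":1}},"turn":{"type":"number","minimum":-1,"maximum":1}}}},"grip":{"type":"number"},"squeeze":{"type":"number"}},"required":["deltas"]}

```bash
mkdir -p pics
cat > h.py <<'E'
import numpy as np, cv2
from bench import ctrl
from scipy.spatial.transform import Rotation as R
def shot(name):
    s=ctrl.observe(); c=ctrl.read_camera(name)
    if name=="wrist":
        T=np.eye(4);T[:3,:3]=R.from_quat(s["tcp_rot"]).as_matrix();T[:3,3]=s["tcp_pos"]
        c["c2w"]=T@c["mount"]
    else: c["c2w"]=np.linalg.inv(c["extrinsics"])
    c["bgr"]=c["color"][:,:,::-1].copy(); return c
def ray(c,u,v):
    d=np.array([(u-c["cx"])/c["fx"],-(v-c["cy"])/c["fy"],-1.]); d=c["c2w"][:3,:3]@d
    return c["c2w"][:3,3],d/np.linalg.norm(d)
def onz(c,u,v,z):
    o,d=ray(c,u,v); return o+d*(z-o[2])/d[2]
def proj(c,p):
    q=np.linalg.inv(c["c2w"])@np.append(p,1); return np.array([c["cx"]+c["fx"]*q[0]/-q[2], c["cy"]+c["fy"]*q[1]/q[2]])
def tri(*rs):
    A=np.zeros((3,3));b=np.zeros(3);
    for o,d in rs: P=np.eye(3)-np.outer(d,d);A+=P;b+=P@o
    p=np.linalg.solve(A,b); return p,[np.linalg.norm((np.eye(3)-np.outer(d,d))@(p-o)) for o,d in rs]
E
python3 - <<'E'
from h import *
print(ctrl.observe(), ctrl.grip_depth)
for n in("top","side","wrist"):
    c=shot(n);cv2.imwrite(f"pics/{n}0.png",c["bgr"]);print(n,{k:np.round(v,4) for k,v in c.items() if k not in("color","bgr")})
E
```

```text
{'time': 0.0, 'qpos': array([ 1.15987046e+00,  2.21213493e-01,  1.52764925e+00, -1.05724197e-05,
        1.39470346e+00, -1.26101201e-01]), 'joint_velocities': array([ 0.00189798,  0.00069773, -0.00238837, -0.00048238, -0.00145954,
        0.00049651]), 'effort': array([ 1.53791629e-03, -4.94602740e+01, -3.87386262e+01,  7.01083126e-02,
        5.72137465e-02, -1.64494986e-04]), 'tcp_pos': array([0.17536818, 0.59922515, 0.22142491]), 'tcp_rot': array([ 1.41930445e-01,  9.89876141e-01, -9.52799247e-04, -2.56773844e-04]), 'contact_force': array([ 0.19481883, -1.33295932, -0.19536814]), 'torque': array([ 0.00434579, -0.01589221, -0.04632608]), 'grip_force': 0.0, 'gripper_width': 0.08707911721827918} 0.0187
top {'fx': np.float64(505.985), 'fy': np.float64(505.985), 'cx': np.float64(324.0151), 'cy': np.float64(237.7953), 'extrinsics': array([[ 0.0201, -0.9997,  0.012 , -0.0789],
       [ 0.9921,  0.0214,  0.1238, -0.4797],
       [-0.124 ,  0.0095,  0.9922, -1.1944],
       [ 0.    ,  0.    ,  0.    ,  1.    ]]), 'c2w': array([[ 0.0201,  0.9921, -0.124 ,  0.3294],
       [-0.9997,  0.0214
[... 461 characters left out ...]
.1124,  0.3317],
       [-0.127 ,  0.5868, -0.7997, -0.9256],
       [ 0.0169,  0.8074,  0.5897,  0.6976],
       [ 0.    ,  0.    ,  0.    ,  1.    ]])}
wrist {'fx': np.float64(421.6151), 'fy': np.float64(421.6151), 'cx': np.float64(319.0559), 'cy': np.float64(243.6554), 'mount': array([[-1.100e-03,  9.648e-01,  2.631e-01,  7.190e-02],
       [ 1.000e+00,  1.000e-03,  5.000e-04, -4.000e-04],
       [ 2.000e-04,  2.631e-01, -9.648e-01, -1.623e-01],
       [ 0.000e+00,  0.000e+00,  0.000e+00,  1.000e+00]]), 'c2w': array([[ 0.2821, -0.9258, -0.2517,  0.1064],
       [ 0.9594,  0.2717,  0.076 ,  0.6194],
       [-0.0019, -0.2629,  0.9648,  0.3838],
       [ 0.    ,  0.    ,  0.    ,  1.    ]])}
```

View pics/top0.png

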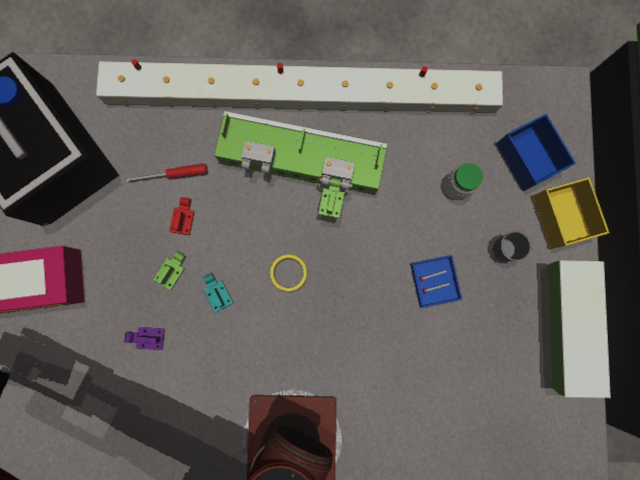

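View pics/side0.png

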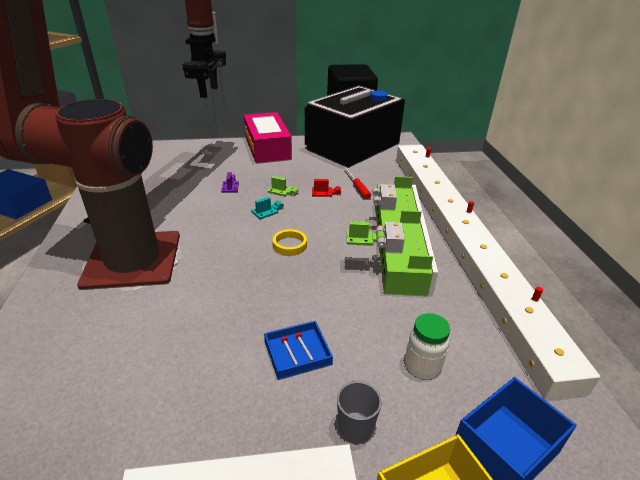

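Top view: the loose green leaf is at about (170,270) with its knuckle at (179,257). The look-alikes are red (182,217), turquoise (217,293) and purple (148,338). The other green leaf, at (331,200), is pinned in the fitted bracket, so (170,270) is the one meant. The empty bracket is at (257,152). I'll confirm in a crop and take rough measurements.

Run:
```python
from h import *
t=shot("top");s=shot("side")
def green(c):
    h=cv2.cvtColor(c["bgr"],cv2.COLOR_BGR2HSV); return cv2.inRange(h,(35,110,60),(55,255,255))
for c,n in((t,"t"),(s,"s")):
    k,l,st,ce=cv2.connectedComponentsWithStats(green(c))
    for i in range(1,k):
        if st[i,4]>60: print(n,st[i],ce[i].round(1))
a=cv2.resize(t["bgr"][235:305,130:250],None,fx=6,fy=6,interpolation=cv2.INTER_CUBIC)[:, :]
b=cv2.resize(t["bgr"][105:215,205:395],None,fx=4,fy=4,interpolation=cv2.INTER_CUBIC)
# canvas
im=np.zeros((600,800,3),np.uint8); im[:270,:400]=cv2.resize(t["bgr"][240:300,140:229],(400,270),interpolation=cv2.INTER_CUBIC)
im[:270,400:]=cv2.resize(s["bgr"][160:214,240:320],(400,270),interpolation=cv2.INTER_CUBIC)
im[270:,:]=cv2.resize(t["bgr"][110:192,205:403],(800,330),interpolation=cv2.INTER_CUBIC)
cv2.imwrite("pics/crop1.png",im)
for p,z in(((170,270),.02),((179,257),.01),((257,152),.11),((217,140),.07),((383,188),.07),((216,158),.07)): print(p,onz(t,*p,z).round(3))
```

```text
t [ 215  114  171   75 5294] [301.6 150.5]
t [318 178  26  40 650] [331.5 199.2]
t [154 252  31  38 560] [170.5 270.4]
s [268 176  30  20 347] [281.2 186.9]
s [ 375  176   58  120 3786] [405.8 246.5]
s [347 221  38  24 605] [361.8 233.8]
(170, 270) [0.396 0.301 0.02 ]
(179, 257) [0.429 0.284 0.01 ]
(257, 152) [0.667 0.09  0.11 ]
(217, 140) [0.707 0.192 0.07 ]
(383, 188) [ 0.598 -0.206  0.07 ]
(216, 158) [0.662 0.193 0.07 ]
```

View pics/crop1.png

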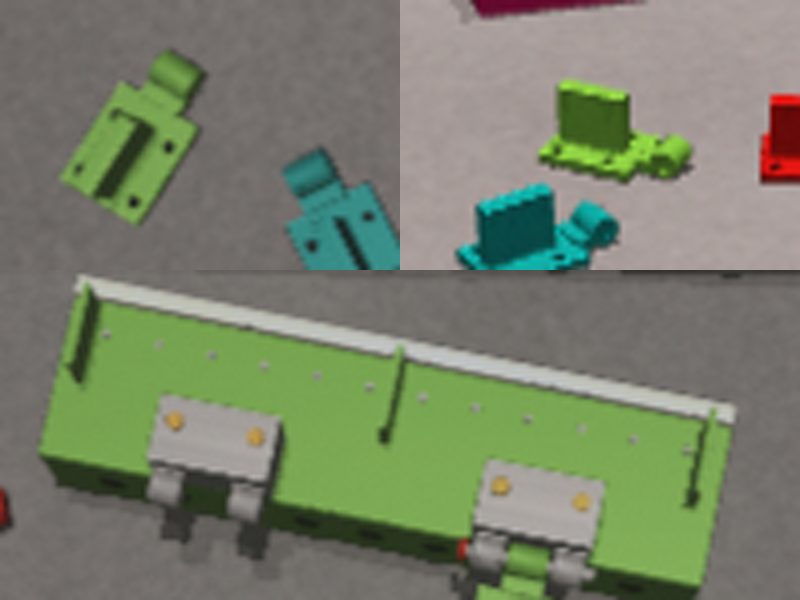

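Crop confirms it. The green leaf in the open, upper left, has its knuckle pointing up and right; the turquoise one is a look-alike. In the lower part, the left bracket is empty and the right one holds a leaf with a red pin. Rough leaf position is (0.396, 0.301) at about -30° yaw, and the bracket is at about -9°. I'm moving the wrist camera over the leaf.

>>> move_arm --deltas '[{"translation": [0.43, -0.6, -0.06], "turn": -0.078}, {"translation": [0.43, -0.6, -0.06], "turn": -0.078}, {"translation": [0.43, -0.6, -0.06], "turn": -0.078}, {"translation": [0.43, -0.6, -0.06], "turn": -0.078}, {"translation": [0.43, -0.6, -0.06], "turn": -0.078}, {"translation": [0.43, -0.6, -0.06], "turn": -0.078}, {"translation": [0.43, -0.6, -0.06], "turn": -0.078}, {"translation": [0.43, -0.6, -0.06], "turn": -0.078}]'

```text
time: 1.25
tcp_pos: [0.3905, 0.2999, 0.1926]
tcp_rot: [0.262, 0.965, 0.0, -0.0]
contact_force: [-0.0, -0.1, -0.0]
gripper_width: 0.087
grip_force: 0.0
```

Run:
```python
from h import *
w=shot("wrist");cv2.imwrite("pics/w1.png",w["bgr"]);print(ctrl.observe()["tcp_pos"],R.from_quat(ctrl.observe()["tcp_rot"]).as_matrix().round(4))
import pickle;pickle.dump(w,open("w1.pkl","wb"))
```

```text
[0.39016796 0.3005175  0.19264581] [[-8.631e-01  5.050e-01 -2.000e-04]
 [ 5.050e-01  8.631e-01  5.000e-04]
 [ 4.000e-04  3.000e-04 -1.000e+00]]
```

View pics/w1.png

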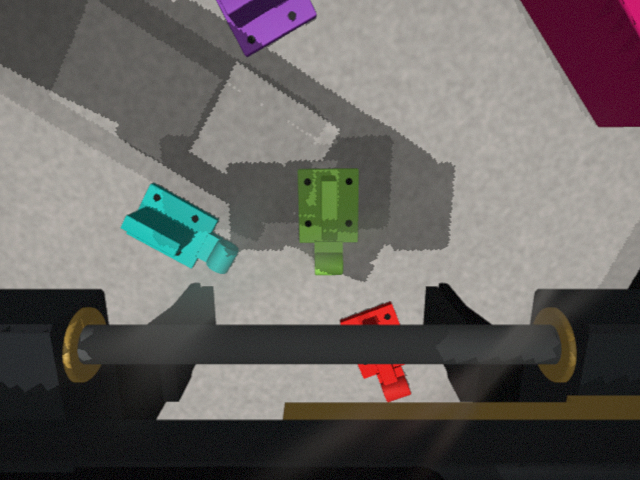

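Wrist view: the green leaf is at (299–358, 169–275) with its knuckle at (329,262), almost square to the tool. The turquoise, red and purple ones are clear of it. I'm taking a second view lower and to the side.

>>> move_arm --deltas '[{"translation": [0, 0.08, -0.12], "turn": 0}, {"translation": [0, 0.08, -0.12], "turn": 0}, {"translation": [0, 0.08, -0.12], "turn": 0}, {"translation": [0, 0.08, -0.12], "turn": 0}]'

```text
time: 1.8
tcp_pos: [0.3912, 0.3405, 0.1341]
tcp_rot: [0.261, 0.965, 0.001, 0.001]
contact_force: [0.5, 0.0, 0.1]
gripper_width: 0.087
grip_force: 0.0
```

Run:
```python
from h import *
import pickle
w2=shot("wrist");pickle.dump(w2,open("w2.pkl","wb"));w1=pickle.load(open("w1.pkl","rb"))
out=[]
for w in(w1,w2):
    h=cv2.cvtColor(w["bgr"],cv2.COLOR_BGR2HSV);m=cv2.inRange(h,(35,90,30),(55,255,255))
    k,l,st,ce=cv2.connectedComponentsWithStats(m);i=1+np.argmax(st[1:,4]);print(st[i],ce[i])
    mm=(l==i).astype(np.uint8)*255
    x,y,ww,hh=st[i][:4]
    # holes in filled mask
    cs,hi=cv2.findContours(mm,cv2.RETR_CCOMP,cv2.CHAIN_APPROX_NONE)
    for c,q in zip(cs,hi[0]):
        if q[3]>=0 and cv2.contourArea(c)>4:
            M=cv2.moments(c);print("hole",M["m10"]/M["m00"],M["m01"]/M["m00"],M["m00"])
    for r in range(y,y+hh,6):
        xs=np.where(mm[r]>0)[0];print(r,xs.min(),xs.max(),end="; ")
    print()
    out.append(cv2.resize(w["bgr"][y-12:y+hh+12,x-12:x+ww+12],(400,600),interpolation=cv2.INTER_CUBIC));print("crop",x-12,y-12,ww+24,hh+24)
cv2.imwrite("pics/crop2.png",np.hstack(out))
```

```text
[ 298  168   61  107 5214] [328.02723437 214.06079785]
hole 307.8870056497175 223.11299435028246 29.5
hole 348.4142857142857 222.97142857142856 35.0
hole 348.40909090909093 181.03030303030303 33.0
hole 306.969696969697 181.5909090909091 33.0
168 334 356; 174 298 358; 180 298 358; 186 298 358; 192 298 358; 198 298 358; 204 298 357; 210 299 357; 216 299 357; 222 299 357; 228 299 357; 234 299 357; 240 299 357; 246 315 342; 252 315 342; 258 315 342; 264 315 342; 270 315 342; 
crop 286 156 85 131
[ 243  204   73  122 6976] [280.02522936 256.41728784]
hole 303.7569444444444 267.0104166666667 48.0
hole 256.4151515151515 267.58181818181816 55.0
hole 253.96363636363637 219.93636363636364 55.0
hole 302.7728937728938 219.3260073260073 45.5
204 260 313; 210 243 314; 216 244 314; 222 244 314; 228 244 314; 234 245 314; 240 245 314; 246 245 314; 252 246 314; 258 246 314; 264 246 314; 270 247 314; 276 247 314; 282 247 315; 288 248 313; 294 265 298; 300 265 297; 306 265 297; 312 264 297; 318 264 298; 324 265 297; 
crop 231 192 97 146
```

View pics/crop2.png

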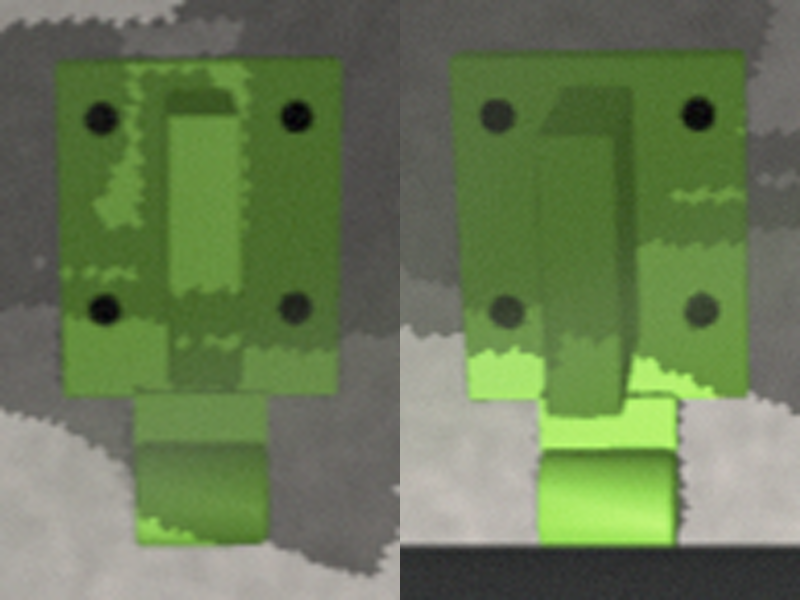

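Crop: both views show the plate with its four holes, and the rib top. The rib's rear edge is at v≈181 in view 1 and 225 in view 2, its front edge at about 241 and 293. I'm triangulating these.

```bash
cat > leaf.py <<'E'
from h import *
import pickle
w1=pickle.load(open("w1.pkl","rb"));w2=pickle.load(open("w2.pkl","rb"))
P=[((307.9,223.1),(256.4,267.6)),((348.4,223),(303.8,267)),((348.4,181),(302.8,219.3)),((307,181.6),(254,219.9)),
 ((329.3,181.1),(273.4,224.9)),((329.8,241),(275.8,293)),((328.5,275),(281,325.5))]
X=[]
for a,b in P:
    p,e=tri(ray(w1,*a),ray(w2,*b));X.append(p);print(p.round(4),np.round(e,4))
X=np.array(X)
dx=(X[0]+X[1]-X[2]-X[3])[:2];dy=(X[0]-X[1]+X[3]-X[2])[:2]
print("yaw",np.degrees(np.arctan2(dx[1],dx[0])),np.degrees(np.arctan2(-dy[0],dy[1])),np.linalg.norm(dx)/2,np.linalg.norm(dy)/2)
print("holes centre",X[:4].mean(0),"rib centre",X[4:6].mean(0))
for w,r in((w1,[(298.3,168.5),(358.5,168.5),(357.5,242.5),(299,242.5)]),(w2,[(243,206),(314.5,206),(315,289.5),(248,289.5)])):
    c=np.array([onz(w,*q,.008)[:2] for q in r]);print("plate corners",c.round(4).tolist(),c.mean(0).round(4),np.linalg.norm(c[0]-c[1]),np.linalg.norm(c[0]-c[3]))
    v=c[2]+c[3]-c[0]-c[1];print(np.degrees(np.arctan2(v[1],v[0])))
E
python3 leaf.py
```

```text
[0.3893 0.2892 0.0096] [0. 0.]
[0.4068 0.3183 0.0076] [0.0001 0.0001]
[0.3762 0.3357 0.0074] [0. 0.]
[0.3593 0.3062 0.0081] [0.0001 0.0001]
[0.364  0.3236 0.0446] [0.0001 0.0001]
[0.4036 0.3008 0.0428] [0.0005 0.0005]
[0.437  0.281  0.0108] [0.0005 0.0005]
yaw -29.574791045484425 149.60626120031742 0.03482098159199326 0.033984409250984206
holes centre [0.38290375 0.31236585 0.00818882] rib centre [0.38380499 0.31222178 0.04368655]
plate corners [[0.3467, 0.3056], [0.3715, 0.3478], [0.4256, 0.3167], [0.4003, 0.2738]] [0.386 0.311] 0.04896185908851016 0.06232976170049206
-30.26714343912178
plate corners [[0.3471, 0.3049], [0.3721, 0.3476], [0.4255, 0.3165], [0.4008, 0.2743]] [0.3864 0.3109] 0.04947059566080899 0.06175200090274184
-29.946130249520237
```

Measurements check out: plate top at 8 mm, rib top at about 44 mm, plate 49×62 mm, yaw -30.0°. The rib grip point is at about (0.3832, 0.3126). I'm going in.

>>> move_arm --deltas '[{"translation": [-0.0156, -0.055, -0.06], "turn": 0.002}, {"translation": [-0.0156, -0.055, -0.1], "turn": 0.002}, {"translation": [-0.0156, -0.055, -0.15], "turn": 0.002}, {"translation": [-0.0156, -0.055, -0.19], "turn": 0.002}, {"translation": [-0.0156, -0.055, -0.22], "turn": 0.002}, {"translation": [-0.0156, -0.055, -0.241], "turn": 0.002}, {"translation": [-0.0156, -0.055, -0.241], "turn": 0.002}, {"translation": [-0.0156, -0.055, -0.241], "turn": 0.002}]' --grip 1

```text
time: 2.85
tcp_pos: [0.3834, 0.3126, 0.0127]
tcp_rot: [0.259, 0.966, 0.0, 0.0]
contact_force: [0.0, 0.7, 0.1]
gripper_width: 0.0871
grip_force: 0.0
```

>>> move_arm --deltas '[{"translation": [0, 0, 0], "turn": 0}, {"translation": [0, 0, 0], "turn": 0}, {"translation": [0, 0, 0], "turn": 0}, {"translation": [0, 0, 0], "turn": 0}, {"translation": [0, 0, 0], "turn": 0}, {"translation": [0, 0, 0], "turn": 0}, {"translation": [0, 0, 0], "turn": 0}, {"translation": [0, 0, 0], "turn": 0}]' --grip 0 --squeeze 40

```text
time: 3.85
tcp_pos: [0.3828, 0.3123, 0.012]
tcp_rot: [0.259, 0.966, -0.0, -0.0]
contact_force: [-0.2, -0.2, -0.2]
gripper_width: 0.0149
grip_force: 0.0
```

>>> move_arm --deltas '[{"translation": [0, 0, 0], "turn": 0}, {"translation": [0, 0, 0], "turn": 0}, {"translation": [0, 0, 0.02], "turn": 0}, {"translation": [0, 0, 0.06], "turn": 0}, {"translation": [0, 0, 0.14], "turn": 0}, {"translation": [0, 0, 0.24], "turn": 0}, {"translation": [0, 0, 0.34], "turn": 0}, {"translation": [0, 0, 0.4], "turn": 0}]'

```text
time: 4.85
tcp_pos: [0.3836, 0.3128, 0.2157]
tcp_rot: [0.259, 0.966, 0.001, 0.001]
contact_force: [0.9, 0.6, -1.1]
gripper_width: 0.0116
grip_force: 40.0
```

>>> move_arm --deltas '[{"translation": [0.06, -0.05, 0.12], "turn": 0.02}, {"translation": [0.16, -0.12, 0.14], "turn": 0.05}, {"translation": [0.26, -0.19, 0.14], "turn": 0.08}, {"translation": [0.36, -0.26, 0.14], "turn": 0.117}, {"translation": [0.45, -0.32, 0.14], "turn": 0.117}, {"translation": [0.54, -0.38, 0.14], "turn": 0.117}, {"translation": [0.56, -0.4, 0.14], "turn": 0.117}, {"translation": [0.56, -0.4, 0.14], "turn": 0.117}]'

```text
time: 5.85
tcp_pos: [0.6626, 0.1117, 0.2817]
tcp_rot: [0.079, 0.997, 0.0, -0.001]
contact_force: [-0.3, 0.8, -2.3]
gripper_width: 0.0118
grip_force: 40.0
```

>>> move_arm --deltas '[{"translation": [0, 0, 0], "turn": 0}, {"translation": [0, 0, 0], "turn": 0}, {"translation": [0, 0, 0], "turn": 0}]'

```text
time: 6.22
tcp_pos: [0.6623, 0.1133, 0.2826]
tcp_rot: [0.077, 0.997, 0.0, 0.0]
contact_force: [-1.0, -0.5, -0.9]
gripper_width: 0.0122
grip_force: 40.0
```

Run:
```python
from h import *
import pickle
s=ctrl.observe();print(s["tcp_pos"],s["gripper_width"],s["grip_force"],s["contact_force"])
w=shot("wrist");pickle.dump(w,open("w3.pkl","wb"));cv2.imwrite("pics/w3.png",w["bgr"])
```

```text
[0.66228956 0.11325313 0.28262389] 0.01217763674352362 39.99689307063818 [-1.0349259  -0.518014   -0.85251168]
```

View pics/w3.png

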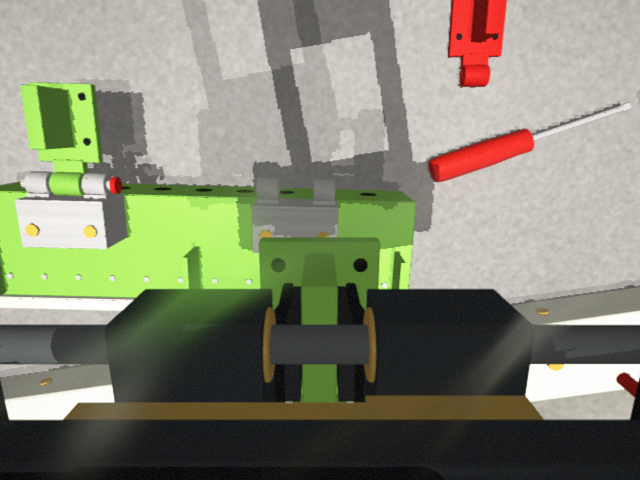

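Wrist view: the leaf is held. The empty bracket's knuckles are at (266,190) and (325,190), with the block's front top edge at about v=205. The fitted bracket is on the left. I'm taking a second, lower view.

>>> move_arm --deltas '[{"translation": [0.04, 0.03, -0.05], "turn": 0}, {"translation": [0.08, 0.06, -0.1], "turn": 0}, {"translation": [0.08, 0.06, -0.1], "turn": 0}, {"translation": [0.08, 0.06, -0.1], "turn": 0}, {"translation": [0.08, 0.06, -0.1], "turn": 0}]'

```text
time: 6.9
tcp_pos: [0.7031, 0.142, 0.2339]
tcp_rot: [0.078, 0.997, 0.0, 0.001]
contact_force: [-0.7, -0.3, -2.6]
gripper_width: 0.0117
grip_force: 40.0
```

Run:
```python
from h import *
import pickle
s=ctrl.observe();print(s["tcp_pos"],s["joint_velocities"].max())
w=shot("wrist");pickle.dump(w,open("w4.pkl","wb"));w3=pickle.load(open("w3.pkl","rb"))
p=proj(w,np.array([.637,.095,.09]));print(p)
a=w3["bgr"][160:245,240:352];u,v=int(p[0])-70,int(p[1])-40;u=max(u,0);v=max(v,0);b=w["bgr"][v:v+105,u:u+140];print(u,v,b.shape)
f=lambda x:cv2.resize(cv2.convertScaleAbs(x,alpha=1.6),(800,600 if 0 else 300),interpolation=cv2.INTER_CUBIC)
im=np.hstack([cv2.resize(cv2.convertScaleAbs(x,alpha=1.6),(400,300),interpolation=cv2.INTER_CUBIC) for x in(a,b)])
full=cv2.resize(w["bgr"],(400,300));im=np.vstack([im,np.hstack([full,np.zeros_like(full)])])
cv2.imwrite("pics/crop3.png",im)
```

```text
[0.70313746 0.14204589 0.23393592] 0.0016555139863056079
[239.56977582 148.70483589]
169 108 (105, 140, 3)
```

View pics/crop3.png

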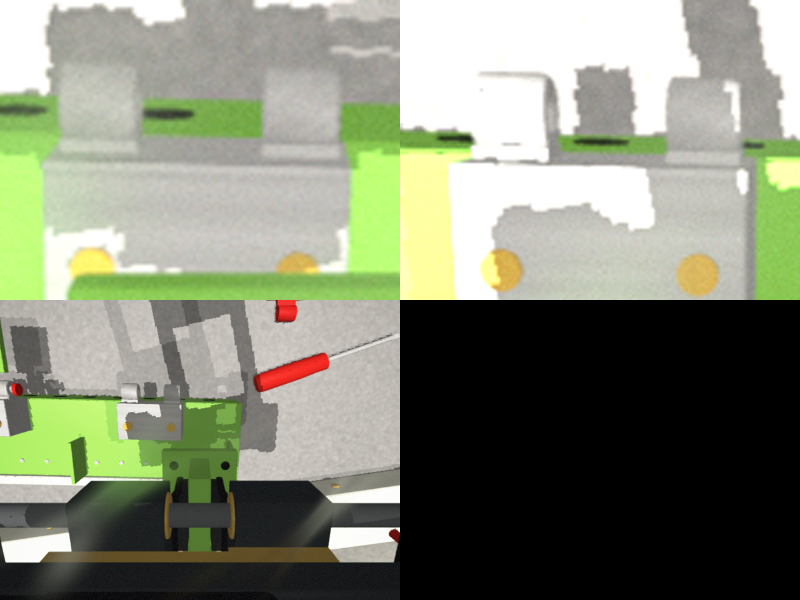

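Run:
```python
from h import *
import pickle
w3=pickle.load(open("w3.pkl","rb"));w4=pickle.load(open("w4.pkl","rb"))
A=lambda x,y:(240-.5+(x+.5)*.28,160-.5+(y+.5)*.2833)
B=lambda x,y:(169-.5+(x-400+.5)*.35,108-.5+(y+.5)*.35)
F={"cornL":((47,167),(450,163)),"cornR":((348,170),(752,165)),
"kLo":((60,67),(475,73)),"kLi":((138,68),(548,73)),"kRi":((264,70),(668,78)),"kRo":((342,70),(741,78)),
"rootLi":((138,152),(548,160)),"rootRi":((264,153),(668,161))}
X={}
for n,(a,b) in F.items():
    X[n],e=tri(ray(w3,*A(*a)),ray(w4,*B(*b)));print(n,X[n].round(4),np.round(e,4), onz(w3,*A(*a),.11 if n[0]=='c' else .1)[:3].round(4),onz(w4,*B(*b),.11 if n[0]=='c' else .1)[:3].round(4))
for pr in(("cornL","cornR"),("kLo","kRo"),("kLi","kRi")):
    d=X[pr[1]]-X[pr[0]];d=d if d[1]>0 else -d;print(pr,np.linalg.norm(d),"yaw",np.degrees(np.arctan2(-d[0],d[1])))
# spar front top edge in both views: green bright/dark; line fit on plane z=.07
t=R.from_quat(ctrl.observe()["tcp_rot"]).as_matrix();print("tool y yaw",np.degrees(np.arctan2(-t[0,1],t[1,1])))
```

```text
cornL [0.6413 0.0636 0.1181] [0.0004 0.0004] [0.6429 0.0618 0.11  ] [0.6413 0.0613 0.11  ]
cornR [0.6539 0.1298 0.1064] [0.0013 0.0013] [0.6541 0.1287 0.11  ] [0.6528 0.1311 0.11  ]
kLo [0.6222 0.0669 0.0937] [0.0006 0.0006] [0.622  0.0675 0.1   ] [0.622  0.0691 0.1   ]
kLi [0.625  0.085  0.0964] [0.0005 0.0005] [0.625 0.085 0.1  ] [0.6247 0.0862 0.1   ]
kRi [0.6304 0.1132 0.0943] [0.0002 0.0002] [0.6299 0.1133 0.1   ] [0.6303 0.1142 0.1   ]
kRo [0.6331 0.131  0.096 ] [0.0001 0.0001] [0.6327 0.1308 0.1   ] [0.6331 0.1313 0.1   ]
rootLi [0.6448 0.081  0.0969] [0. 0.] [0.6443 0.0815 0.1   ] [0.6447 0.0818 0.1   ]
rootRi [0.6496 0.11   0.0969] [0.0001 0.0001] [0.649  0.1102 0.1   ] [0.6495 0.1104 0.1   ]
('cornL', 'cornR') 0.0683543793925365 yaw -10.790717097750646
('kLo', 'kRo') 0.06507364125601758 yaw -9.667826927604516
('kLi', 'kRi') 0.028870862258351823 yaw -10.875667367758433
tool y yaw -8.961121175655558
```

Run:
```python
from h import *
import pickle
w3=pickle.load(open("w3.pkl","rb"));w4=pickle.load(open("w4.pkl","rb"));t=shot("top")
A=lambda x,y:(240-.5+(x+.5)*.28,160-.5+(y+.5)*.2833)
B=lambda x,y:(169-.5+(x-400+.5)*.35,108-.5+(y+.5)*.35)
# yaw from spar's white/green rear edge and bright/dark front edge
def line(c,us,vr,f,z):
    P=[]
    for u in us:
        col=f(c["bgr"][vr[0]:vr[1],u].astype(float));g=np.abs(np.gradient(cv2.GaussianBlur(col.reshape(-1,1),(1,3),0).ravel()));k=g.argmax()
        P.append(onz(c,u,vr[0]+k,z)[:2])
    P=np.array(P);l=cv2.fitLine(P.astype(np.float32),cv2.DIST_HUBER,0,1e-4,1e-5).ravel();d=l[:2]*np.sign(l[1]);n=np.array([-d[1],d[0]])
    r=(P-l[2:])@n;return np.degrees(np.arctan2(-d[0],d[1])),np.median(np.abs(r)),l[2:],len(P)
sat=lambda x:x.max(1)-x.min(1)
for nm,c,us,vr in(("w3 rear",w3,range(5,100,3),(280,320)),("w4 rear",w4,range(5,130,3),(335,375)),("w3 front",w3,list(range(130,240,4))+list(range(350,405,4)),(175,215)),("w4 front",w4,list(range(60,180,4))+list(range(310,370,4)),(140,185)),):
    f=sat if "rear" in nm else (lambda x:x[:,1])
    print(nm,line(c,us,vr,f,.07))
h=cv2.cvtColor(t["bgr"],cv2.COLOR_BGR2HSV);P=[]
for u in range(225,380,3):
    vs=np.where((h[100:180,u,0]>35)&(h[100:180,u,0]<55)&(h[100:180,u,1]>110))[0]
    if len(vs):P.append(onz(t,u,100+vs[0],.07)[:2])
l=cv2.fitLine(np.array(P,np.float32),cv2.DIST_HUBER,0,1e-4,1e-5).ravel();print("top rear yaw",np.degrees(np.arctan2(-l[0],l[1])))
yaw=np.radians(-9.5);bx=np.array([np.cos(yaw),np.sin(yaw),0])
for n,c,ps in(("w3",w3,[A(99,67),A(303,70)]),("w4",w4,[B(511,73),B(704,78)])):
    for p in ps:
        o,d=ray(c,*p);dd=np.array([d@bx,d[2]]);dd/=np.linalg.norm(dd);s=abs(10/1000/dd[1])  # horizontal offset so axis is 10mm off the ray
        q=onz(c,*p,.09);print(n,q.round(4),"axis pt",(q+s*bx).round(4))
```

```text
w3 rear (np.float32(-10.476257), np.float64(0.0002167847789319131), array([ 0.7028519 , -0.15190071], dtype=float32), 32)
w4 rear (np.float32(-8.691003), np.float64(0.0002467858304485621), array([ 0.7897696 , -0.11534011], dtype=float32), 42)
w3 front (np.float32(-11.22335), np.float64(0.0004908147410418837), array([0.6404193 , 0.05054831], dtype=float32), 42)
w4 front (np.float32(-10.459413), np.float64(0.00025594329295905346), array([0.6400384 , 0.05336087], dtype=float32), 45)
top rear yaw -9.984067
w3 [0.6243 0.0749 0.09  ] axis pt [0.6343 0.0732 0.09  ]
w3 [0.6325 0.122  0.09  ] axis pt [0.6424 0.1203 0.09  ]
w4 [0.6231 0.075  0.09  ] axis pt [0.6329 0.0733 0.09  ]
w4 [0.6317 0.1216 0.09  ] axis pt [0.6415 0.1199 0.09  ]
```

Bracket: yaw about -10.2°, eye at about (0.637, 0.097, 0.090). Gap 29 mm, knuckle span 65 mm and heights all match the text. I'm backing off to a standoff 45 mm in front, then lowering.

>>> move_arm --deltas '[{"translation": [-0.1, -0.02, 0], "turn": -0.007}, {"translation": [-0.2, -0.04, 0], "turn": -0.007}, {"translation": [-0.3, -0.057, 0], "turn": -0.007}, {"translation": [-0.324, -0.057, -0.06], "turn": -0.007}, {"translation": [-0.324, -0.057, -0.15], "turn": -0.007}, {"translation": [-0.324, -0.057, -0.23], "turn": -0.007}, {"translation": [-0.324, -0.057, -0.27], "turn": -0.007}, {"translation": [-0.324, -0.057, -0.28], "turn": -0.007}]'

```text
time: 8.0
tcp_pos: [0.5399, 0.1135, 0.0912]
tcp_rot: [0.089, 0.996, -0.0, -0.001]
contact_force: [-0.2, 0.1, -0.6]
gripper_width: 0.0118
grip_force: 40.0
```

>>> move_arm --deltas '[{"translation": [0, 0, 0], "turn": 0}, {"translation": [0, 0, 0], "turn": 0}, {"translation": [0, 0, 0], "turn": 0}]'

```text
time: 8.38
tcp_pos: [0.5417, 0.1139, 0.0933]
tcp_rot: [0.089, 0.996, 0.0, 0.001]
contact_force: [-0.1, -0.7, -0.5]
gripper_width: 0.0114
grip_force: 40.0
```

Run:
```python
from h import *
import pickle
s=ctrl.observe();print(s["tcp_pos"],s["contact_force"]);T=R.from_quat(s["tcp_rot"]).as_matrix();print(np.degrees(np.arctan2(-T[0,1],T[1,1])),T[2,2])
w=shot("wrist");a=shot("side");t=shot("top")
for n,c in(("w",w),("s",a),("t",t)):pickle.dump(c,open(f"so_{n}.pkl","wb"))
im=np.zeros((600,800,3),np.uint8)
p=proj(a,np.array([.63,.1,.09])).astype(int);q=proj(t,np.array([.62,.1,.09])).astype(int);print(p,q)
im[:300,:400]=cv2.resize(w["bgr"],(400,300));im[:300,400:]=cv2.resize(a["bgr"][p[1]-38:p[1]+37,p[0]-50:p[0]+50],(400,300),interpolation=cv2.INTER_CUBIC)
im[300:,:400]=cv2.resize(t["bgr"][q[1]-38:q[1]+37,q[0]-50:q[0]+50],(400,300),interpolation=cv2.INTER_CUBIC)
im[300:,400:]=cv2.resize(w["bgr"][240:480,160:480],(400,300),interpolation=cv2.INTER_CUBIC)
cv2.imwrite("pics/so.png",im)
```

```text
[0.54167341 0.11387633 0.09329545] [-0.13796333 -0.69573656 -0.51918225]
-10.19611667156893 -0.9999976498791378
[373 195] [253 174]
```

View pics/so.png

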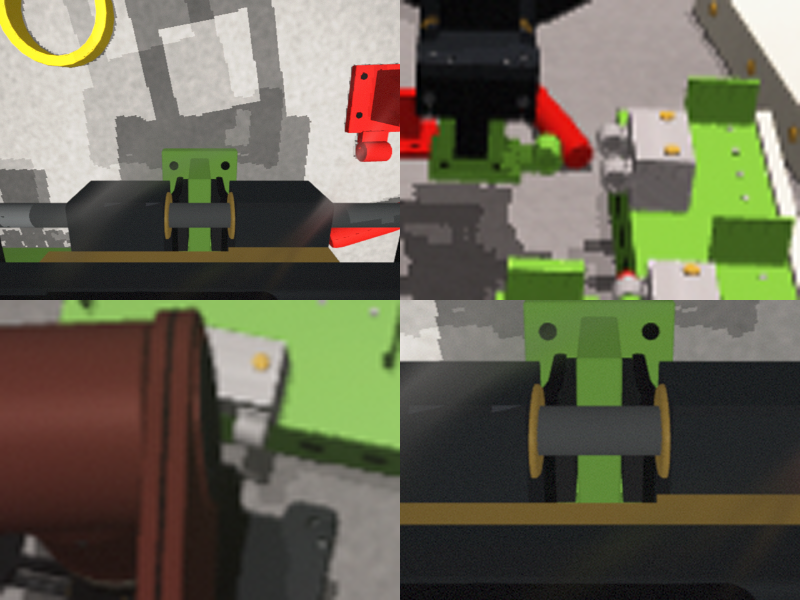

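Standoff view: in the side crop, the held leaf's knuckle at about (545,150) faces the gap between the bracket knuckles at (608,145) and (617,172), at a similar height. Next I check for slip in the gripper using the plate's rear holes, and triangulate the leaf knuckle.

Run:
```python
from h import *
import pickle
w=pickle.load(open("so_w.pkl","rb"))
g=cv2.cvtColor(w["bgr"],cv2.COLOR_BGR2GRAY);
for (u,v) in((278,265),(360,265)):
    b=g[v-14:v+15,u-14:u+15];m=(b<45).astype(np.uint8)
    k,l,st,ce=cv2.connectedComponentsWithStats(m)
    i=l[14,14] or 1+np.argmax(st[1:,4]);c=ce[i]+[u-14,v-14];
    # cast into the tool frame, plane z_tool=+0.0045
    M=w["mount"];d=M[:3,:3]@np.array([(c[0]-w["cx"])/w["fx"],-(c[1]-w["cy"])/w["fy"],-1]);o=M[:3,3]
    print(c.round(1),st[i,4],(o+d*(.0045-o[2])/d[2]).round(4))
th=np.radians(60.02);ty=np.array([np.cos(th),np.sin(th)]);tx=np.array([-np.sin(th),np.cos(th)])
for p in((.3762,.3357),(.3593,.3062)):
    q=np.array(p)-[.3832,.3125];print("expected",q@tx,q@ty)
# side view: cast leaf knuckle end and bracket near knuckle end
s=pickle.load(open("so_s.pkl","rb"))
def exp(p):return proj(s,p).round(1)
bx=np.array([.9842,-.1771,0]);by=np.array([.1771,.9842,0])
tcp=np.array([.541,.114,.0925]);eye=tcp+.0525*bx+[0,0,-.0025];be=np.array([.637,.0968,.09])
print("pred leaf eye near end",exp(eye-.012*by),"bracket near end",exp(be-.0325*by), "gap-side",exp(be-.0145*by))
im=cv2.resize(s["bgr"][165:225,335:415],(800,600),interpolation=cv2.INTER_CUBIC)
for p,c in((eye-.012*by,(0,0,255)),(be-.0325*by,(255,0,0)),(be-.0145*by,(255,0,255)),(be+.0145*by,(0,255,255))):
    q=(proj(s,p)-[335,165]+.5)*10;cv2.drawMarker(im,tuple(int(x) for x in q),c,cv2.MARKER_CROSS,16,1)
cv2.imwrite("pics/side2.png",im)
```

```text
Traceback (most recent call last):
ValueError: attempt to get argmax of an empty sequence
```

```bash
cat > chk.py <<'E'
from h import *
import sys
def held(w):
  g=w["bgr"].max(2)
  for (u,v) in((278,265),(360,265)):
    b=g[v-10:v+11,u-10:u+11];lo,hi=int(b.min()),int(np.median(b));m=(b<(lo+hi)/2).astype(np.uint8)
    k,l,st,ce=cv2.connectedComponentsWithStats(m);i=1+np.argmax(st[1:,4]);c=ce[i]+[u-10,v-10]
    M=w["mount"];d=M[:3,:3]@np.array([(c[0]-w["cx"])/w["fx"],-(c[1]-w["cy"])/w["fy"],-1]);o=M[:3,3]
    print(c.round(1),st[i,4],(o+d*(.0045-o[2])/d[2]).round(4))
  th=np.radians(60.02);ty=np.array([np.cos(th),np.sin(th)]);tx=np.array([-np.sin(th),np.cos(th)])
  for p in((.3762,.3357),(.3593,.3062)):
    q=np.array(p)-[.3832,.3125];print("expected",q@tx,q@ty)
bx=np.array([.9842,-.1771,0]);by=np.array([.1771,.9842,0]);be=np.array([.637,.0968,.09])
def side(s,tcp,name,box=(335,165)):
  eye=np.array(tcp)+.0525*bx+[0,0,-.0025]
  im=cv2.resize(s["bgr"][box[1]:box[1]+60,box[0]:box[0]+80],(800,600),interpolation=cv2.INTER_CUBIC)
  for p,c in((eye-.012*by,(0,0,255)),(be-.0325*by,(255,0,0)),(be-.0145*by,(255,0,255)),(be+.0145*by,(0,255,255))):
    q=(proj(s,p)-box+.5)*10;cv2.drawMarker(im,tuple(int(x) for x in q),c,cv2.MARKER_CROSS,16,1);print(q.round())
  cv2.imwrite(name,im)
E
python3 - <<'E'
from chk import *
import pickle
held(pickle.load(open("so_w.pkl","rb")))
side(pickle.load(open("so_s.pkl","rb")),[.541,.114,.0925],"pics/side2.png")
E
```

```text
[277.8 264.7] 156 [ 0.0175 -0.0177  0.0045]
[360.  264.8] 145 [0.0174 0.0165 0.0045]
expected 0.017656385123501983 0.016597953619967066
expected 0.017554081907483685 -0.017399833573495827
[254. 332.]
[426. 378.]
[422. 344.]
[416. 290.]
```

View pics/side2.png

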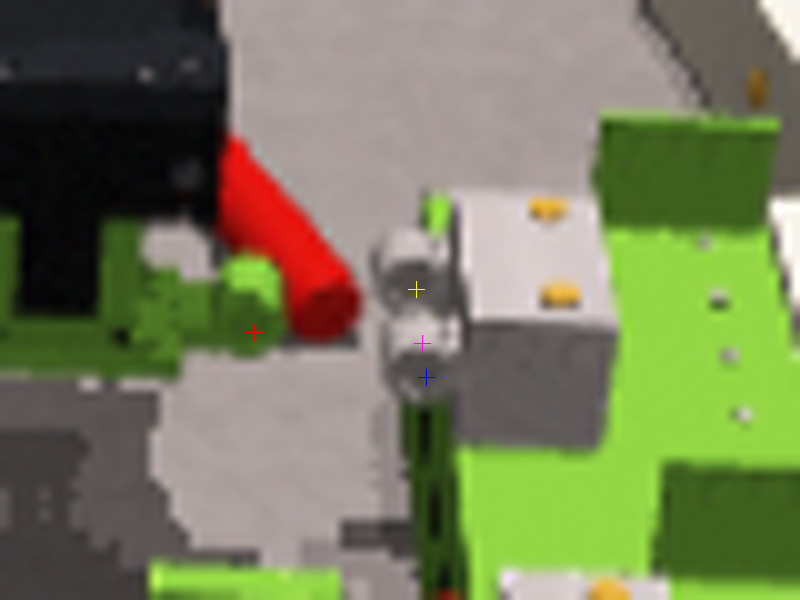

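No slip: the holes are within 0.3 mm of where expected. In the side view, the leaf disc and bracket disc show the same small offset from prediction, about 0.4 px, so the relative alignment agrees. I'm advancing slowly.

>>> move_arm --deltas '[{"translation": [0.01, -0.0018, 0], "turn": 0}, {"translation": [0.02, -0.0036, 0], "turn": 0}, {"translation": [0.03, -0.0053, 0], "turn": 0}, {"translation": [0.04, -0.0071, 0], "turn": 0}, {"translation": [0.047, -0.0084, 0], "turn": 0}, {"translation": [0.053, -0.0095, 0], "turn": 0}, {"translation": [0.059, -0.0105, 0], "turn": 0}, {"translation": [0.059, -0.0105, 0], "turn": 0}]'

```text
time: 9.52
tcp_pos: [0.5705, 0.1085, 0.092]
tcp_rot: [0.089, 0.996, 0.0, 0.0]
contact_force: [0.7, 0.3, -1.2]
gripper_width: 0.0118
grip_force: 40.0
```

>>> move_arm --deltas '[{"translation": [0.005, -0.0009, 0], "turn": 0}, {"translation": [0.01, -0.0018, 0], "turn": 0}, {"translation": [0.015, -0.0027, 0], "turn": 0}, {"translation": [0.02, -0.0036, 0], "turn": 0}, {"translation": [0.025, -0.0045, 0], "turn": 0}, {"translation": [0.0275, -0.005, 0], "turn": 0}, {"translation": [0.0275, -0.005, 0], "turn": 0}, {"translation": [0.0275, -0.005, 0], "turn": 0}]'

```text
time: 10.52
tcp_pos: [0.584, 0.1061, 0.092]
tcp_rot: [0.089, 0.996, -0.0, -0.0]
contact_force: [-0.0, 0.1, -1.1]
gripper_width: 0.0114
grip_force: 40.0
```

Run:
```python
from chk import *
import pickle
P=[];F=[]
w=shot("wrist");s=shot("side");pickle.dump(s,open("fin_s.pkl","wb"));pickle.dump(w,open("fin_w.pkl","wb"))
for i in range(4):
    ctrl.read_camera("side");o=ctrl.observe();P.append(o["tcp_pos"]);F.append(o["contact_force"])
print(np.mean(P,0),np.mean(F,0).round(2),o["time"],o["torque"])
held(w);side(s,[.5843,.1062,.0925],"pics/fin.png")
```

```text
[0.58398512 0.10608438 0.0920274 ] [-0.4   0.35 -1.42] 10.825 [ 0.03558439 -0.00997356  0.02682962]
[277.8 264.7] 155 [ 0.0175 -0.0176  0.0045]
[360.  264.8] 145 [0.0174 0.0165 0.0045]
expected 0.017656385123501983 0.016597953619967066
expected 0.017554081907483685 -0.017399833573495827
[418. 339.]
[426. 378.]
[422. 344.]
[416. 290.]
```

View pics/fin.png

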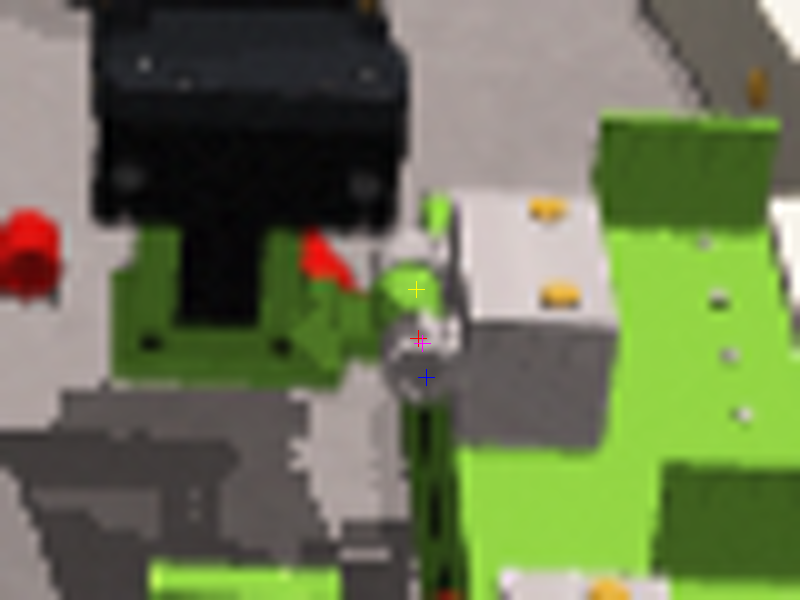

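The leaf's knuckle now sits between the two bracket knuckles, with no contact force. To settle depth, where the face is 0.5–1 mm beyond the goal, I'm feeling forward gently.

>>> move_arm --deltas '[{"translation": [0.001, -0.0002, 0.0006], "turn": 0}, {"translation": [0.002, -0.0004, 0.0006], "turn": 0}, {"translation": [0.002, -0.0004, 0.0006], "turn": 0}, {"translation": [0.002, -0.0004, 0.0006], "turn": 0}]'

```text
time: 11.32
tcp_pos: [0.5851, 0.1058, 0.0923]
tcp_rot: [0.089, 0.996, -0.0, -0.0]
contact_force: [-0.8, -0.6, -1.8]
gripper_width: 0.0118
grip_force: 40.0
```

>>> move_arm --deltas '[{"translation": [0.001, -0.0002, 0], "turn": 0}, {"translation": [0.001, -0.0002, 0], "turn": 0}, {"translation": [0.001, -0.0002, 0], "turn": 0}]'

```text
time: 11.7
tcp_pos: [0.5855, 0.1058, 0.0923]
tcp_rot: [0.089, 0.996, -0.0, -0.0]
contact_force: [0.7, -0.2, -1.9]
gripper_width: 0.0121
grip_force: 40.0
```

>>> move_arm --deltas '[{"translation": [0.001, -0.0002, 0], "turn": 0}, {"translation": [0.001, -0.0002, 0], "turn": 0}, {"translation": [0.001, -0.0002, 0], "turn": 0}]'

```text
time: 12.08
tcp_pos: [0.586, 0.1057, 0.0923]
tcp_rot: [0.089, 0.996, -0.0, -0.0]
contact_force: [-0.9, -1.0, -1.3]
gripper_width: 0.0118
grip_force: 40.0
```

>>> move_arm --deltas '[{"translation": [0.001, -0.0002, 0], "turn": 0}, {"translation": [0.001, -0.0002, 0], "turn": 0}, {"translation": [0.001, -0.0002, 0], "turn": 0}]'

```text
time: 12.45
tcp_pos: [0.5863, 0.1056, 0.0922]
tcp_rot: [0.089, 0.996, -0.0, -0.0]
contact_force: [-1.5, 0.6, -0.7]
gripper_width: 0.0115
grip_force: 40.0
```

>>> move_arm --deltas '[{"translation": [0.001, -0.0002, 0], "turn": 0}, {"translation": [0.001, -0.0002, 0], "turn": 0}, {"translation": [0.001, -0.0002, 0], "turn": 0}]'

```text
time: 12.82
tcp_pos: [0.5864, 0.1056, 0.0921]
tcp_rot: [0.089, 0.996, 0.0, -0.001]
contact_force: [-5.2, 1.5, 1.5]
gripper_width: 0.0118
grip_force: 40.0
```

Contact came at TCP x≈0.5864, about 5 N along the face normal and within about 1 mm of my measured depth. I'm backing off by 0.7 mm from the touch and settling.

>>> move_arm --deltas '[{"translation": [-0.0028, 0.0005, 0], "turn": 0}, {"translation": [-0.0028, 0.0005, 0], "turn": 0}, {"translation": [-0.0028, 0.0005, 0], "turn": 0}, {"translation": [-0.0028, 0.0005, 0], "turn": 0}, {"translation": [-0.0028, 0.0005, 0], "turn": 0}, {"translation": [-0.0028, 0.0005, 0], "turn": 0}]'

```text
time: 13.58
tcp_pos: [0.5857, 0.1057, 0.0923]
tcp_rot: [0.089, 0.996, -0.0, 0.0]
contact_force: [-0.3, -1.1, -0.6]
gripper_width: 0.0113
grip_force: 40.0
```

Run:
```python
from chk import *
w=shot("wrist");s=shot("side");held(w)
P=[];F=[]
for i in range(4):
    ctrl.read_camera("side");o=ctrl.observe();P.append(o["tcp_pos"]);F.append(o["contact_force"])
print(np.mean(P,0),np.mean(F,0).round(2),o["time"],R.from_quat(o["tcp_rot"]).as_matrix().round(4))
side(s,[.586,.1058,.0928],"pics/fin2.png",(345,170))
```

```text
[277.8 264.7] 154 [ 0.0175 -0.0176  0.0045]
[360.  264.8] 145 [0.0174 0.0165 0.0045]
expected 0.017656385123501983 0.016597953619967066
expected 0.017554081907483685 -0.017399833573495827
[0.58565313 0.10572275 0.09232637] [ 0.13 -0.28 -1.02] 13.875 [[-0.9842  0.1771  0.    ]
 [ 0.1771  0.9842 -0.    ]
 [-0.     -0.     -1.    ]]
[325. 288.]
[326. 328.]
[322. 294.]
[316. 240.]
```

View pics/fin2.png

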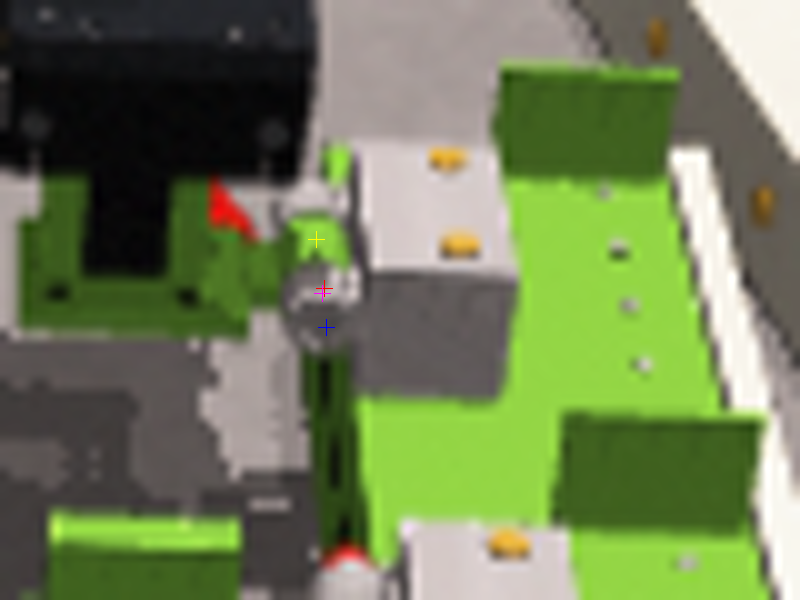

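The leaf's knuckle at (318,235) lies between the two bracket knuckles and in line with them, with no slip and no contact force. Handing in.

```bash
python3 -c "
from bench import ctrl
print(ctrl.hand_in())"
```

```text
the job is handed in; nothing more can be done
None
```

I handed the job in with the green leaf still held at 40 N and its knuckle between the empty bracket's knuckles. By my measurements the three holes line up within about 1 mm. It was about 0.7 mm clear of the bracket face, with contact force at noise level.

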